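# Slide the sample board into its locating notches under the loupe station

## Robot

A 7-joint arm with a two-finger parallel gripper is mounted at the origin on a cart in front of the work surface, level with it; the furniture and walls round the work are solid. World frame = base frame: x ahead of the robot, y to its left, z up, the work surface at z = 0. Lengths are in m, angles in rad, forces in N, time in s.
With the tool pointing down it reaches from about 0.35 to 0.9 m from the base axis. Payload 8.1 kg.
Tool frame: the origin (TCP) lies on the centre line of the jaws, within the pads' length; the fingertips stand 22 mm ahead of it and the grasp point (between the pads) lies 3 mm ahead of it (arm.tcp_to_tips is the distance from the TCP to the fingertips, in m); z points along the fingers, y is the line along which they close (so a half turn about z gives the same grasp; the last joint's range is limited). The gripper opens to 85 mm and grips with 20 to 120 N. Pads are 22 mm wide; open, the fingers measure 114 mm over their backs; the gripper's body (76 mm by 85 mm) begins 54 mm behind the grasp point. The pads swing forward as they close: fully open they stand 13 mm farther back than shut.
Start: joints at [1.206, 0.434, 0.025, 1.573, -0.012, 1.134, -0.075], TCP at [0.162, -0.604, 0.253] pointing down, gripper open.
Joint ranges: [-2.62, 2.62], [-0.44, 2.09], [-1.27, 1.32], [0.08, 2.57], [-1.32, 4.46], [0.12, 2], [-2.74, 2.74]. Speed limits (rad/s): [2.22, 2.22, 3.01, 3.01, 3.14, 3.14, 3.14].

## Interface

Orientations are given as a rotation vector (axis times angle).
In Python, from station import arm gives the robot as it stands.
- The arm moves only by the tool servo_tool, never from a script. Its argument "series" is a list of rows, each a list of 7 numbers: the shift along the tool's x, y, z each as a share of 800 mm, from -1 to 1, then the turn, a rotation vector about the tool's x, y, z each as a share of 180 degrees, from -1 to 1, then the gripper command: -1 is shut, 1 is fully open, values between are in proportion. In form: [[dx, dy, dz, ax, ay, az, hand], ...]. A call has 1 to 20 rows; each row shifts and turns the commanded pose from where the row before left it, along the tool's axes as they then stand; what a row does not reach is not made up. A row lasts 1/8 s, in which the tool goes at most 62.5 mm and 10.7 degrees, less where a joint would pass 70% of its speed; a pose out of reach is approached as far as the arm can. A call with a number of a shift or a turn outside -1 to 1 is refused whole. A call with a gripper value outside its range is refused whole. The fingers move at their own pace and stop on an object; the grip force is fixed at half the most. Time passes only in rows, so rows that do not move let the fingers close. It gives the time, the measured TCP pose, the force, the opening and the grip force at its end, in the units of the state.
- arm.observe(): the state, without advancing time (a new reading comes with each control period).
- arm.capture(name): name is "scene" or "side" or "wrist"; returns the picture (384x512x3 uint8, blue, green, red); there is no depth.
- arm.camera_info(name): a dict with "fovy" (degrees; the focal length in pixels is half the picture's height over the tangent of half this angle, whatever the lens; pixels are square), "cx", "cy" (the principal point, pixels), "dist_coeffs" ([k1, k2, p1, p2, k3] as OpenCV has them; the pictures are not rectified), "camera_from_world" (4x4, takes a point from world to camera coordinates); the wrist camera has in their place "hand_eye" (4x4, takes a point from camera to tool coordinates, whose origin is the TCP and whose axes are the flange's). Camera axes: x right, y up, looking along -z (the intrinsics and any distortion apply to the point x, -y, -z); pixel columns grow to the right and rows downward; lengths in m; the calibration is good to about 2 mm. A picture is of the moment at which its call begins: read the wrist's pose just before it. camera_info takes no time and is no camera call.
- arm.hand_in(): hands the job in; it is judged then, once.
Trained networks look in the newest picture that a camera, given by its name, has taken for a name from the list of things; names that differ only in an ending like _2 or _b are one class to them, and where a whole thing is asked for, a point or a joint stands for the part that bears it (a point fixed in the world has none). Each returns a list of dicts, best first, with "confidence" (0 to 1); they miss things now and then, are a little off and sometimes report something else, mostly with a low value. They report only what shows in the picture. A call takes as long as a camera call. They do not tell look-alikes from the thing itself.
- arm.spot_in(name, camera): "position" ([column, row] in pixels, amid what is visible of it).
- arm.silhouettes(name, camera): "region" (384x512 bool, what is visible of it) and "position" ([column, row] in pixels, amid what is visible of it).
- arm.mark_of(name, camera): "position" ([column, row] in pixels: a listed point, or the origin of a listed thing).
The state is a dict: "time_s": time; "joint_positions": joint angles; "qd": joint speeds; "joint_efforts": joint torques, N m; "tcp_pos": TCP position; "tool_rot": TCP orientation; "wrist_force": force on the tool from outside, world axes, zero at the start; "torque": the same for the moment, N m; "gripper_width": finger opening in m; "grip_force": force on a finger pad.
Only numpy, scipy, OpenCV 4.12 (cv2) and the standard library are available. Lean on these libraries where they do the work, as an engineer would, in place of code of your own. Each camera call takes 0.05 s, during which the arm holds its last target. There are 200 camera calls.

## Task

Push the small wooden sample board, with the vial standing on it, along its rails towards the end where the black loupe stands, until it drops into the locating notches there and sits level and flush with the side fences. Only push it with the fingertips: do not grip or lift it, do not go on forcing it once it has dropped, and do not touch the vial, which must stay standing on the board. Leave the loupe and the rubber stamp where they stand.

Things in the scene. Friction and masses are not known exactly. Their poses are not given: they have to be found in the camera images.
- slide: Fixed metal slide, dark base plate 150 x 490 x 22 mm with two aluminium rails. Origin: centre of its underside, on the table; y along the rails, x across, z up. Rails: y = -180..180 mm, tops 44 mm up, 20 to 52 mm either side of the middle; an open channel between. Side fences: inner faces at x = +-57 mm, 12 mm thick, tops 60 mm up. The ends are open; loupe and stamp stand on the plate beyond them.
- notch_left (a point): Where the centre of the board's top lies when seated in the notches (20 mm long, 8 mm deep, cut in the rails) towards the slide's +y end: 120 mm from the slide's centre, 60 mm above the table. Axes as the slide's.
- notch_right (a point): The same for the notches towards the slide's -y end (y = -120 mm).
- board: Loose plywood board on the rails, 110 mm across them, 100 mm along, plate 14 mm thick, about 0.3 kg, on four black feet 10 mm high, 35 mm before and behind its middle. Origin: centre between the soles; axes as the slide's. It starts within 30 mm of the slide's centre; dry friction, a push of 1 to 4 N; 2 mm play at each fence. The feet of one end run inside the others, so each meets just its notch.
- board_top (a point): Centre of the board's top face (24 mm above its soles). Riding on the rails: underside 54 mm, top 68 mm above the table. When all feet reach their notches the board sinks 8 mm at once, its top (60 mm) flush with the fence tops, and the notch walls stop it, with 3 mm play each way.
- vial: Loose sample vial, clear with a white band and a ridged pale screw cap, 26 mm diameter, 52 mm tall, standing upright on the board, up to 20 mm each way off the board's centre. Origin: centre of its underside.
- loupe: Loose black watchmaker's loupe, a waisted cup 38 mm diameter, 30 mm tall, on the base plate at one end of the slide (either end), 213 mm from the slide's centre: the end to push towards. Origin: centre of its underside.
- stamp: Loose rubber stamp with a turned wooden handle, foot 28 x 52 mm, 76 mm tall, standing on the base plate at the other end. Origin: centre of its underside.
There are look-alikes about, which are no part of the job. Several things have the shape of the board; the one meant has the colours described above. Of the things shaped like the loupe, the black one is meant.

How it is judged:
By the outcome, as a careful person would: the job done as asked, in the order asked, and still so for the second after the job is handed in, with the robot touching nothing.
It also fails if it takes over 40 s, if anything falls off the work surface, if the arm or the gripper's body presses on something with over 40 N, if the wrist force passes 120 N, or if a joint passes its speed limit or range.

## Working session

There is one attempt and no reset: what is moved stays moved. The work goes in short steps, Python scripts to look and compute and a tool call to move; the robot and the scene stay as the last step left them, time stands still between calls to the robot, and variables do not carry over. Pictures are saved under pics/ and viewed, at most 10 in all, crops included, and the job is handed in when it is done.

Besides the shell and the picture viewer there is one more tool, called after "Emit:" by a JSON object that holds its "fn" and its "kwargs", one argument or row to a line. servo_tool: Moves the arm, as the interface text tells. Its arguments: {"type":"object","properties":{"series":{"type":"array"}},"required":["series"]}

```bash
mkdir -p pics; ls
cat > h.py <<'E'
import numpy as np, cv2
from scipy.spatial.transform import Rotation as R
from station import arm
def cam(name, st=None):
    i=arm.camera_info(name); f=192/np.tan(np.radians(i["fovy"])/2)
    K=np.array([[f,0,i["cx"]],[0,f,i["cy"]],[0,0,1.]]); d=np.array(i["dist_coeffs"],float)
    if name=="wrist":
        st=st or arm.observe(); T=np.eye(4); T[:3,:3]=R.from_rotvec(st["tool_rot"]).as_matrix(); T[:3,3]=st["tcp_pos"]
        W=T@np.array(i["hand_eye"])
    else: W=np.linalg.inv(np.array(i["camera_from_world"]))
    return K,d,W
def ray(c,px):
    K,d,W=c; u=cv2.undistortPoints(np.array([[px]],float),K,d)[0,0]
    return W[:3,3], W[:3,:3]@np.array([u[0],-u[1],-1.])
def at_z(c,px,z):
    o,v=ray(c,px); return o+v*(z-o[2])/v[2]
def proj(c,P):
    K,d,W=c; p=(np.linalg.inv(W)@np.append(P,1))[:3]; p=p*[1,-1,-1]
    return cv2.projectPoints(p[None],np.zeros(3),np.zeros(3),K,d)[0][0,0]
E
cat > a.py <<'E'
from h import *
s=arm.observe(); print(s["tcp_pos"],s["tool_rot"],s["time_s"],arm.tcp_to_tips)
ims=[]
for n in ["scene","side"]:
    im=arm.capture(n); c=cam(n)
    print(n,"cam at",c[2][:3,3].round(3))
    for t,z in [("slide",0),("board",.044),("board_top",.068),("vial",.068),("loupe",.022),("stamp",.022),("notch_left",.06),("notch_right",.06)]:
        for r in arm.mark_of(t,n)[:4]:
            p=r["position"]; print(t,np.round(p),round(r["confidence"],2),at_z(c,p,z).round(3))
    cv2.imwrite(f"pics/{n}0.png",im)
E
python3 a.py
```

```text
pics
[ 0.16163581 -0.60325512  0.25253607] [-3.11322340e+00 -4.09811306e-01  4.79467561e-04] 0.0 0.022
scene cam at [-0.06   0.753  0.684]
slide [232. 238.] 0.72 [0.491 0.075 0.   ]
slide [193. 240.] 0.18 [0.568 0.14  0.   ]
board [353. 182.] 0.68 [ 0.327 -0.294  0.044]
board [232. 221.] 0.63 [0.496 0.065 0.044]
board [228. 212.] 0.57 [0.532 0.037 0.044]
board_top [351. 178.] 0.73 [ 0.326 -0.274  0.068]
board_top [232. 213.] 0.6 [0.497 0.063 0.068]
vial [229. 212.] 0.56 [0.508 0.063 0.068]
loupe [227. 209.] 0.65 [0.561 0.004 0.022]
loupe [164. 275.] 0.6 [0.515 0.291 0.022]
loupe [182. 322.] 0.55 [0.389 0.369 0.022]
stamp [287. 197.] 0.53 [ 0.46  -0.141  0.022]
notch_left [191. 240.] 0.93 [0.516 0.198 0.06 ]
notch_right [257. 197.] 0.91 [ 0.497 -0.045  0.06 ]
side cam at [-0.017 -0.864  0.777]
loupe [191. 172.] 0.66 [0.396 0.312 0.022]
```

View pics/scene0.png

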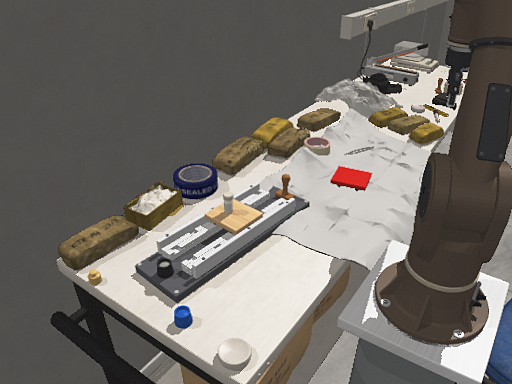

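View pics/side0.png

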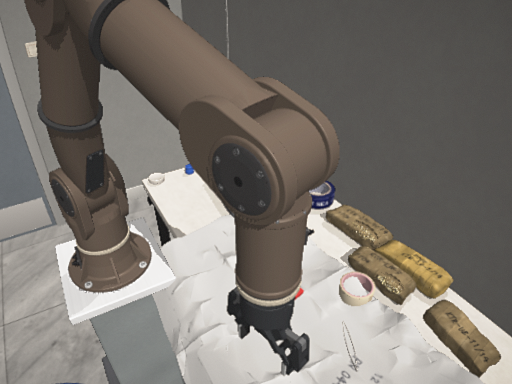

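The scene picture shows the slide at about (225,235), with the plywood board and vial at (232,213). The black loupe stands at the near end (165,270) and the stamp at the far end (286,187). The red block at (351,178) is a look-alike, as are the blue and tan cups. The side picture is mostly blocked by the arm. The notch marks are 0.244 m apart, as they should be, so I'll push towards notch_left, roughly world +y.

Emit:
{"fn": "servo_tool", "kwargs": {
  "series": [
    [0.035,-0.033,-0.005,0,0,0,0.2],
    [0.035,-0.033,-0.005,0,0,0,0.2],
    [0.035,-0.033,-0.005,0,0,0,0.2],
    [0.035,-0.033,-0.005,0,0,0,0.2],
    [0.035,-0.033,-0.005,0,0,0,0.2],
    [0.035,-0.033,-0.005,0,0,0,0.2],
    [0.035,-0.033,-0.005,0,0,0,0.2],
    [0.035,-0.033,-0.005,0,0,0,0.2],
    [0.035,-0.033,-0.005,0,0,0,0.2],
    [0.035,-0.033,-0.005,0,0,0,0.2],
    [0.035,-0.033,-0.005,0,0,0,0.2],
    [0.035,-0.033,-0.005,0,0,0,0.2],
    [0.035,-0.033,-0.005,0,0,0,0.2],
    [0.035,-0.033,-0.005,0,0,0,0.2],
    [0.035,-0.033,-0.005,0,0,0,0.2],
    [0.035,-0.033,-0.005,0,0,0,0.2],
    [0,0,0,0,0,-0.049,0.2],
    [0,0,0,0,0,-0.049,0.2],
    [0,0,0,0,0,-0.049,0.2],
    [0,0,0,0,0,-0.049,0.2]
  ]
}}

```text
time_s: 3.4
tcp_pos: [0.4852, -0.0798, 0.3174]
tool_rot: [2.84, 1.342, 0.0]
wrist_force: [-0.6, -0.3, 0.0]
gripper_width: 0.0514
grip_force: 0.0
```

Emit:
{"fn": "servo_tool", "kwargs": {
  "series": [
    [0,0,0,0,0,-0.049,0.2],
    [0,0,0,0,0,-0.049,0.2],
    [0,0,0,0,0,-0.049,0.2],
    [0,0,0,0,0,-0.049,0.2],
    [0,0,0,0,0,0,0.2]
  ]
}}

```text
time_s: 4.03
tcp_pos: [0.4851, -0.0799, 0.3174]
tool_rot: [2.307, 2.132, 0.0]
wrist_force: [0.8, -0.0, -0.1]
gripper_width: 0.0514
grip_force: 0.0
```

```bash
cat > b.py <<'E'
from h import *
import sys
s=arm.observe(); print(s["tcp_pos"],s["time_s"],arm.tcp_to_tips,s["gripper_width"],s["wrist_force"])
print(R.from_rotvec(s["tool_rot"]).as_matrix().round(3), np.round(s["joint_positions"],2))
print(np.array(arm.camera_info("wrist")["hand_eye"]).round(3))
c=cam("wrist",s); im=arm.capture("wrist"); cv2.imwrite("pics/wrist1.png",im)
for t,z in [("board_top",.068),("vial",.068),("loupe",.022),("stamp",.022),("notch_left",.06),("notch_right",.06),("slide",0)]:
    for r in arm.mark_of(t,"wrist")[:3]:
        p=r["position"]; print(t,np.round(p),round(r["confidence"],2),at_z(c,p,z).round(3))
E
python3 b.py
```

```text
[ 0.48514548 -0.07993146  0.31735875] 4.025 0.022 0.05135891849836074 [ 0.83303371 -0.04957469 -0.05339321]
[[ 0.079  0.997  0.   ]
 [ 0.997 -0.079 -0.   ]
 [-0.     0.    -1.   ]] [ 0.5   0.21 -0.53  1.76  0.12  1.2  -0.14]
[[-0.     0.958  0.288  0.074]
 [ 1.    -0.     0.     0.   ]
 [ 0.     0.288 -0.958 -0.12 ]
 [ 0.     0.     0.     1.   ]]
board_top [250.  36.] 0.74 [0.496 0.06  0.068]
board_top [190. 327.] 0.73 [ 0.377 -0.32   0.068]
vial [265.  30.] 0.64 [0.513 0.065 0.068]
stamp [236. 196.] 0.59 [ 0.46  -0.139  0.022]
notch_left [250.  40.] 0.44 [0.495 0.057 0.06 ]
notch_right [244. 129.] 0.63 [ 0.48  -0.043  0.06 ]
slide [243. 130.] 0.24 [ 0.476 -0.05   0.   ]
```

View pics/wrist1.png

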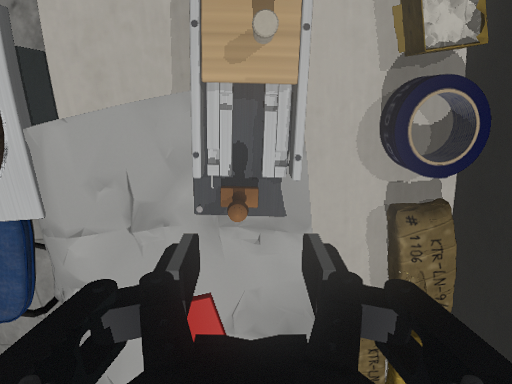

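The wrist view shows the board's rear edge running from about (202,80) to (299,84). The vial cap is at (265,24), the stamp at (237,200), and the fence ends at (194,178) and (299,178).

```bash
cat > c.py <<'E'
from h import *
c=cam("wrist")
for n,p,z in [("rearL",(202,81),.068),("rearR",(298,84),.068),("fLend",(197,178),.06),("fRend",(298,179),.06),("fLfar",(196,60),.06),("fRfar",(305,60),.06),("cap",(265,24),.12)]:
    print(n,at_z(c,p,z).round(4))
E
python3 c.py
```

```text
rearL [0.4374 0.0164 0.068 ]
rearR [0.5462 0.0045 0.068 ]
fLend [ 0.4162 -0.0985  0.06  ]
fRend [ 0.5429 -0.1098  0.06  ]
fLfar [0.432  0.0406 0.06  ]
fRfar [0.5566 0.0308 0.06  ]
cap [0.5099 0.0602 0.12  ]
```

Emit:
{"fn": "servo_tool", "kwargs": {
  "series": [
    [0,0,0,0,0,0.006,0.2],
    [0.034,-0.0015,0,0,0,0,0.2],
    [0.034,-0.0015,0,0,0,0,0.2],
    [0,0,0,0,0.0415,0,0.2],
    [0,0,0,0,0.0415,0,0.2],
    [-0.0081,0,0.0302,0,0,0,0.2],
    [-0.0081,0,0.0302,0,0,0,0.2],
    [-0.0081,0,0.0302,0,0,0,0.2],
    [-0.0081,0,0.0302,0,0,0,0.2],
    [-0.0081,0,0.0302,0,0,0,0.2],
    [-0.0081,0,0.0302,0,0,0,0.2],
    [-0.0081,0,0.0302,0,0,0,0.2],
    [-0.0081,0,0.0302,0,0,0,0.2],
    [0,0,0,0,0,0,0.2]
  ]
}}

```text
time_s: 6.18
tcp_pos: [0.4869, -0.0256, 0.1159]
tool_rot: [-2.185, -1.982, -0.284]
wrist_force: [0.6, -0.6, 0.8]
gripper_width: 0.0512
grip_force: 0.0
```

```bash
cat > d.py <<'E'
from h import *
s=arm.observe(); c=cam("wrist",s); im=arm.capture("wrist"); sc=arm.capture("scene"); cs=cam("scene")
M=R.from_rotvec(s["tool_rot"]).as_matrix(); print(s["tcp_pos"],s["time_s"]); print(M.round(3))
for z in (.012,.017,.022):
  for x in (-.011,.011):
    P=[np.array(s["tcp_pos"])+M@np.array([x,y,z]) for y in(-.0257,.0257)]
    print(z,x,[proj(c,p).round() for p in P],[proj(cs,p).round() for p in P])
big=cv2.resize(sc[150:290,140:340],(800,560),interpolation=cv2.INTER_CUBIC)
cv2.imwrite("pics/w2.png",im); cv2.imwrite("pics/s2.png",big)
E
python3 d.py
```

```text
[ 0.48692415 -0.02556267  0.11592758] 6.175
[[ 0.094  0.995  0.022]
 [ 0.961 -0.097  0.257]
 [ 0.258 -0.003 -0.966]]
0.012 -0.011 [array([198., 278.]), array([303., 278.])] [array([265., 190.]), array([250., 183.])]
0.012 0.011 [array([196., 237.]), array([305., 237.])] [array([260., 191.]), array([245., 185.])]
0.017 -0.011 [array([200., 272.]), array([301., 272.])] [array([265., 192.]), array([250., 185.])]
0.017 0.011 [array([197., 232.]), array([304., 232.])] [array([260., 193.]), array([245., 187.])]
0.022 -0.011 [array([201., 267.]), array([300., 267.])] [array([265., 194.]), array([250., 187.])]
0.022 0.011 [array([199., 228.]), array([302., 228.])] [array([259., 195.]), array([244., 188.])]
```

View pics/w2.png

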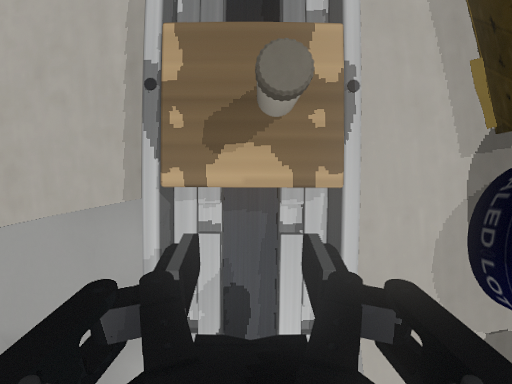

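View pics/s2.png

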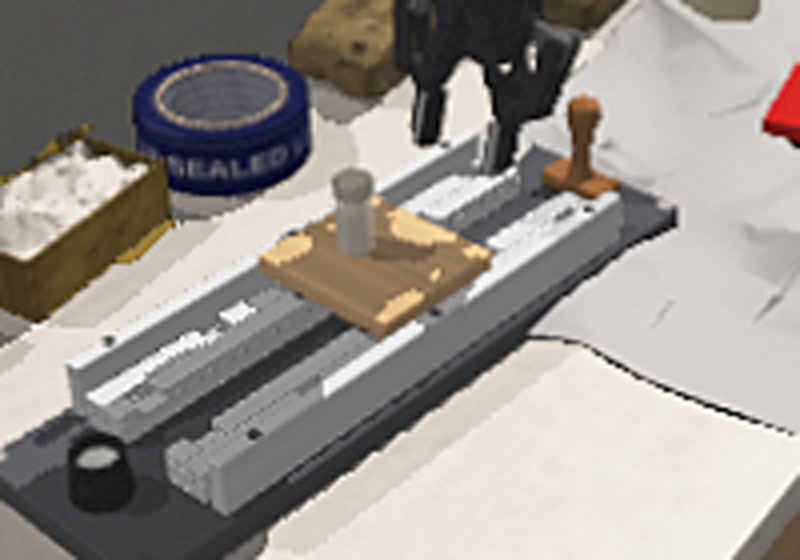

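The fingertips project about 16–17 mm ahead of the TCP at this opening. They are centred on the board (mid column 251 against 253) and its rear edge is level, so the yaw matches. The vial and stamp are clear. Next I'll descend and approach.

Emit:
{"fn": "servo_tool", "kwargs": {
  "series": [
    [-0.0052,0.001,0.0193,0,0,0,0.2],
    [-0.0052,0,0.0193,0,0,0,0.2],
    [-0.0052,0,0.0193,0,0,0,0.2],
    [0,0,0,0,0,0,0.2],
    [0.006,0,0.0016,0,0,0,0.2],
    [0.006,0,0.0016,0,0,0,0.2],
    [0.006,0,0.0016,0,0,0,0.2],
    [0,0,0,0,0,0,0.2]
  ]
}}

```text
time_s: 7.28
tcp_pos: [0.4904, -0.0104, 0.0695]
tool_rot: [-2.185, -1.986, -0.287]
wrist_force: [0.1, -0.0, 0.2]
gripper_width: 0.0509
grip_force: 0.0
```

Emit:
{"fn": "servo_tool", "kwargs": {
  "series": [
    [0.0025,0,0.0022,0,0,0,0.2],
    [0.003,0,0.0022,0,0,0,0.2],
    [0.004,0,0.0011,0,0,0,0.2],
    [0.005,0,0.0013,0,0,0,0.2],
    [0.006,0,0.0016,0,0,0,0.2],
    [0.006,0,0.0016,0,0,0,0.2],
    [0.006,0,0.0016,0,0,0,0.2],
    [0.006,0,0.0016,0,0,0,0.2],
    [0.006,0,0.0016,0,0,0,0.2],
    [0.006,0,0.0016,0,0,0,0.2]
  ]
}}

```text
time_s: 8.52
tcp_pos: [0.4943, 0.0315, 0.0669]
tool_rot: [-2.186, -1.985, -0.287]
wrist_force: [-1.1, -2.2, -0.8]
gripper_width: 0.0517
grip_force: 0.8
```

```bash
cat > e.py <<'E'
from h import *
import sys
s=arm.observe(); c=cam("wrist",s); im=arm.capture("wrist"); sc=arm.capture("scene"); k=sys.argv[1]
print(s["tcp_pos"],s["time_s"],s["wrist_force"])
big=cv2.resize(sc[150:290,140:340],(560,392),interpolation=cv2.INTER_CUBIC)
out=np.zeros((600,800,3),np.uint8); out[:300,:400]=cv2.resize(im,(400,300)); out[208:,240:]=big
out[:208,400:]=cv2.resize(im,(400,300))[:208]; out[:300,:400]=cv2.resize(im,(400,300)); out[208:,240:]=big
cv2.imwrite(f"pics/e{k}.png",out)
E
python3 e.py 1
```

```text
[0.49432703 0.03153375 0.06693511] 8.525 [-1.05225356 -2.23173345 -0.7740044 ]
```

View pics/e1.png

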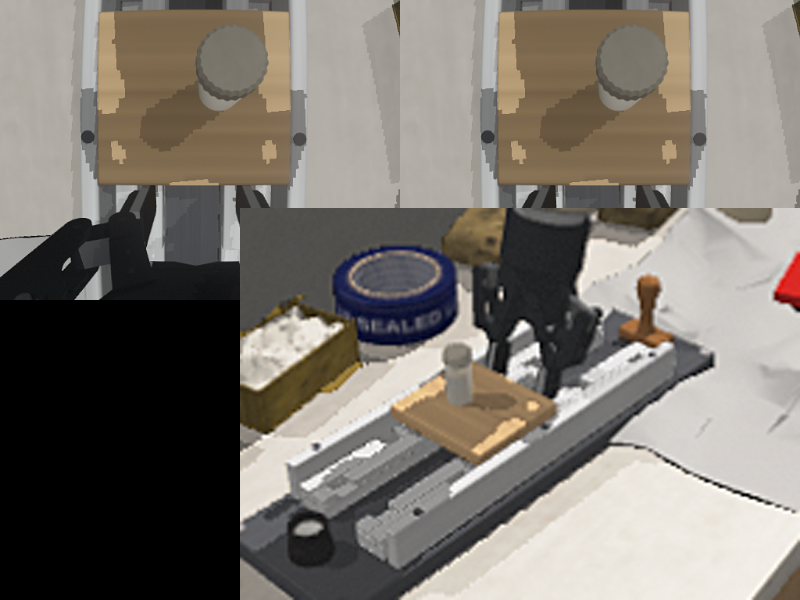

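The board is moving with a 2 N push and contact is even on both fingers. The vial stands clear, and about 98 mm remains.

Emit:
{"fn": "servo_tool", "kwargs": {
  "series": [
    [0.006,0,0.0016,0,0,0,0.2],
    [0.006,0,0.0016,0,0,0,0.2],
    [0.006,0,0.0016,0,0,0,0.2],
    [0.006,0,0.0016,0,0,0,0.2],
    [0.006,0,0.0016,0,0,0,0.2],
    [0.006,0,0.0016,0,0,0,0.2],
    [0.006,0,0.0016,0,0,0,0.2],
    [0.006,0,0.0016,0,0,0,0.2],
    [0.006,0,0.0016,0,0,0,0.2],
    [0.006,0,0.0016,0,0,0,0.2],
    [0.006,0,0.0016,0,0,0,0.2],
    [0.006,0,0.0016,0,0,0,0.2],
    [0.006,0,0.0016,0,0,0,0.2],
    [0.006,0,0.0016,0,0,0,0.2],
    [0.004,0,0.001,0,0,0,0.2],
    [0.003,0,0.0008,0,0,0,0.2]
  ]
}}

```text
time_s: 10.62
tcp_pos: [0.5015, 0.1064, 0.067]
tool_rot: [-2.186, -1.985, -0.286]
wrist_force: [-0.6, -4.1, 2.3]
gripper_width: 0.051
grip_force: 2.0
```

```bash
python3 e.py 2
cat > f.py <<'E'
from h import *
for n in("scene","wrist"):
    c=cam(n); arm.capture(n)
    for t,z in [("board_top",.068),("notch_left",.06)]:
        for r in arm.mark_of(t,n)[:2]: print(n,t,np.round(r["position"],1),round(r["confidence"],2),at_z(c,r["position"],z).round(4))
E
python3 f.py
```

```text
[0.50146996 0.10643221 0.06697225] 10.625 [-0.5646867  -4.08580941  2.25214623]
scene board_top [200.5 232.7] 0.86 [0.5088 0.17   0.068 ]
scene board_top [352.7 176.7] 0.7 [ 0.3249 -0.2811  0.068 ]
scene notch_left [190.6 242. ] 0.85 [0.5115 0.2026 0.06  ]
wrist board_top [246.  121.5] 0.7 [0.5059 0.172  0.068 ]
```

View pics/e2.png

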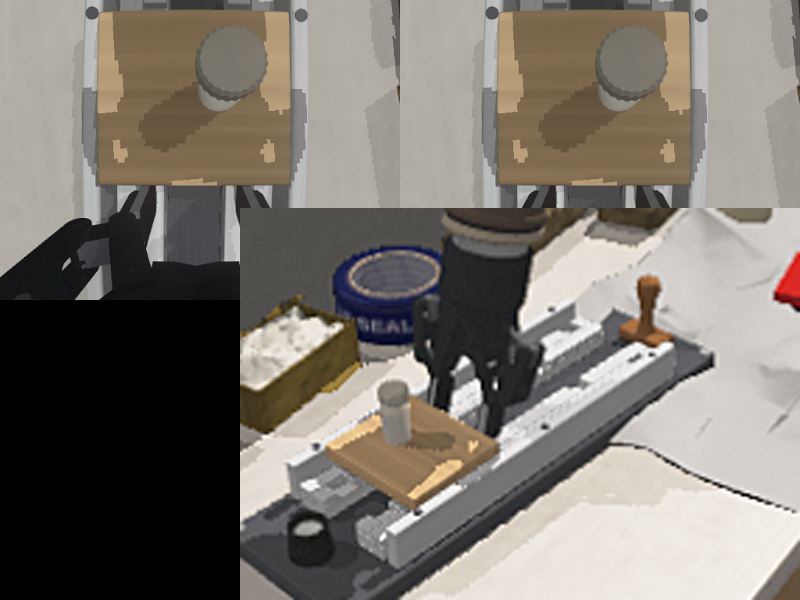

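The board is still riding on the rails, level, with the vial standing. About 22–30 mm remains, so I'll go slowly now.

Emit:
{"fn": "servo_tool", "kwargs": {
  "series": [
    [0.0036,0,0.001,0,0,0,0.2],
    [0.0036,0,0.001,0,0,0,0.2],
    [0.0036,0,0.001,0,0,0,0.2],
    [0.0036,0,0.001,0,0,0,0.2],
    [0.0036,0,0.001,0,0,0,0.2],
    [0.0024,0,0.0006,0,0,0,0.2]
  ]
}}

```text
time_s: 11.78
tcp_pos: [0.5032, 0.1233, 0.0669]
tool_rot: [-2.186, -1.985, -0.287]
wrist_force: [-1.1, -3.0, 1.3]
gripper_width: 0.0511
grip_force: 1.9
```

Emit:
{"fn": "servo_tool", "kwargs": {
  "series": [
    [0.0018,0,0.0005,0,0,0,0.2],
    [0.0018,0,0.0005,0,0,0,0.2]
  ]
}}

```text
time_s: 12.02
tcp_pos: [0.5034, 0.1265, 0.0669]
tool_rot: [-2.185, -1.985, -0.287]
wrist_force: [0.4, -2.9, -0.1]
gripper_width: 0.0511
grip_force: 1.4
```

Emit:
{"fn": "servo_tool", "kwargs": {
  "series": [
    [0.0018,0,0.0005,0,0,0,0.2]
  ]
}}

```text
time_s: 12.15
tcp_pos: [0.5037, 0.1273, 0.0668]
tool_rot: [-2.187, -1.985, -0.286]
wrist_force: [0.1, -4.9, 2.4]
gripper_width: 0.051
grip_force: 2.4
```

```bash
python3 f.py; python3 e.py 3
```

```text
scene board_top [351.  175.5] 0.78 [ 0.3318 -0.2847  0.068 ]
scene board_top [195.3 240.5] 0.73 [0.4991 0.1992 0.068 ]
scene notch_left [192.9 243.3] 0.73 [0.5039 0.203  0.06  ]
scene notch_left [195.9 246.8] 0.65 [0.4898 0.2086 0.06  ]
wrist board_top [247.7 122.8] 0.57 [0.5088 0.1922 0.068 ]
wrist notch_left [277.4 117.5] 0.51 [0.5226 0.1948 0.06  ]
[0.50364762 0.12744716 0.06685194] 12.45 [-1.49019718 -3.40586201  0.96480113]
```

Emit:
{"fn": "servo_tool", "kwargs": {
  "series": [
    [0.0018,0,0.0005,0,0,0,0.2],
    [0,0,0,0,0,0,0.2]
  ]
}}

```text
time_s: 12.8
tcp_pos: [0.5038, 0.1291, 0.0668]
tool_rot: [-2.186, -1.985, -0.287]
wrist_force: [1.3, -3.5, -0.2]
gripper_width: 0.0509
grip_force: 1.6
```

Emit:
{"fn": "servo_tool", "kwargs": {
  "series": [
    [0.0018,0,0.0005,0,0,0,0.2],
    [0,0,0,0,0,0,0.2]
  ]
}}

```text
time_s: 13.05
tcp_pos: [0.504, 0.1306, 0.0668]
tool_rot: [-2.186, -1.985, -0.287]
wrist_force: [-0.2, -3.2, 1.2]
gripper_width: 0.0513
grip_force: 1.5
```

```bash
python3 e.py 4
```

```text
[0.50398017 0.13063514 0.06684947] 13.05 [-0.241342   -3.19005697  1.19043171]
```

View pics/e4.png

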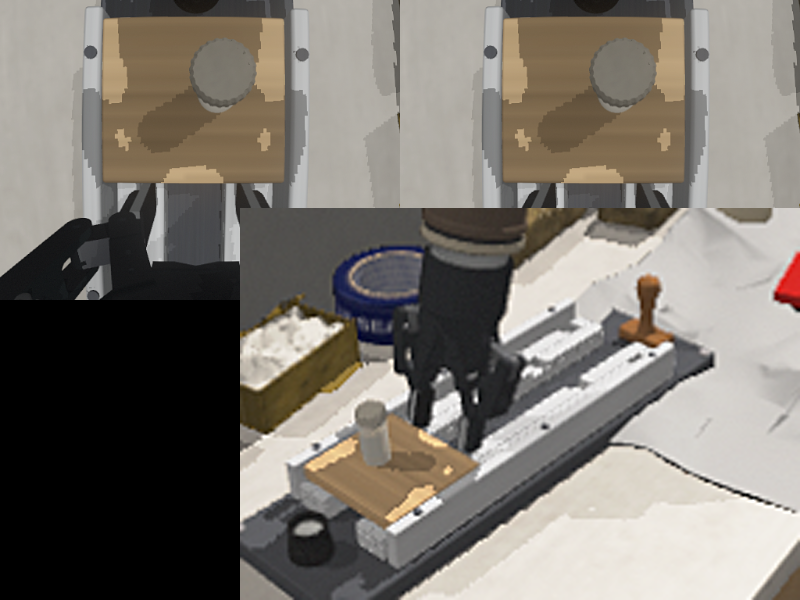

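The board has dropped. Its top shows narrower from the wrist (about 182 px against 192) and flush with the fence tops in the scene view, with the vial still standing. I'll back straight off and then go up.

Emit:
{"fn": "servo_tool", "kwargs": {
  "series": [
    [-0.006,0,-0.0016,0,0,0,0.2],
    [-0.012,0,-0.0032,0,0,0,0.2],
    [-0.018,0,-0.0048,0,0,0,0.2],
    [-0.018,0,-0.0048,0,0,0,0.2],
    [0.0081,0,-0.0302,0,0,0,0.2],
    [0.0081,0,-0.0302,0,0,0,0.2],
    [0.0081,0,-0.0302,0,0,0,0.2],
    [0.0081,0,-0.0302,0,0,0,0.2],
    [0.0081,0,-0.0302,0,0,0,0.2],
    [0,0,0,0,0,0,0.2]
  ]
}}

```text
time_s: 14.4
tcp_pos: [0.5007, 0.0853, 0.1935]
tool_rot: [-2.188, -1.986, -0.29]
wrist_force: [0.0, 0.3, -0.5]
gripper_width: 0.0514
grip_force: 0.0
```

```bash
cat > g.py <<'E'
from h import *
s=arm.observe(); print(s["tcp_pos"],s["time_s"],s["wrist_force"])
im=arm.capture("wrist"); sc=arm.capture("scene")
cv2.imwrite("pics/g.png",np.hstack([cv2.resize(im,(400,300)),cv2.resize(sc[190:295,130:270],(400,300),interpolation=cv2.INTER_CUBIC)]))
E
python3 g.py
```

```text
[0.50065402 0.08527052 0.19346267] 14.4 [ 0.01480093  0.264695   -0.48117035]
```

View pics/g.png

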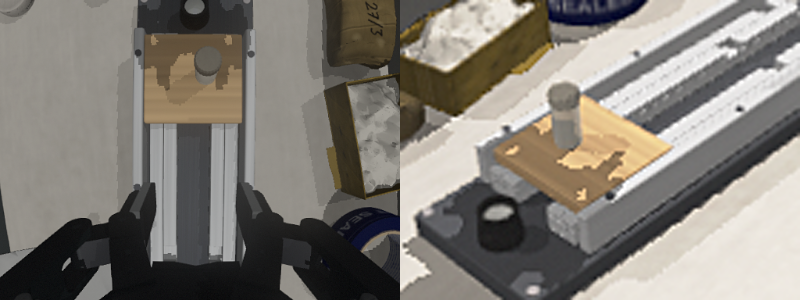

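The board sits flush between the fences with the vial upright, and the loupe and stamp are untouched. I'll check the height numerically before handing in.

```bash
cat > k.py <<'E'
from h import *
im=arm.capture("wrist"); c=cam("wrist")
r=[x for x in arm.silhouettes("board","wrist")][0]["region"]
for row in (100,130,150):
    xs=np.where(r[row])[0]
    if len(xs): print(row,xs[0],xs[-1],[round(float(np.linalg.norm(at_z(c,(xs[-1]+.5,row),z)-at_z(c,(xs[0]-.5,row),z))),4) for z in(.06,.068)])
cs=cam("wrist"); ys=np.where(r[:,245])[0]; print(ys[0],ys[-1],[np.linalg.norm(at_z(c,(245,ys[0]),z)-at_z(c,(245,ys[-1]),z)).round(4) for z in(.06,.068)], at_z(c,(245,ys.mean()),.06))
E
python3 k.py
```

```text
Traceback (most recent call last):
  File "k.py", line 3, in <module>
    r=[x for x in arm.silhouettes("board","wrist")][0]["region"]
      ~~~~~~~~~~~~~~~~~~~~~~~~~~~~~~~~~~~~~~~~~~~~~^^^
IndexError: list index out of range
```

```bash
cat > k.py <<'E'
from h import *
im=arm.capture("wrist"); c=cam("wrist")
for row in (120,145,152):
    hsv=cv2.cvtColor(im,cv2.COLOR_BGR2HSV)[row]
    xs=np.where((hsv[:,0]>8)&(hsv[:,0]<25)&(hsv[:,1]>70))[0]; xs=xs[(xs>150)&(xs<340)]
    print(row,xs[0],xs[-1],[round(float(np.linalg.norm(at_z(c,(xs[-1]+.5,row),z)-at_z(c,(xs[0]-.5,row),z))),4) for z in(.06,.068)])
E
python3 k.py
```

```text
120 186 313 [0.1099, 0.1066]
145 187 313 [0.109, 0.1057]
152 186 312 [0.109, 0.1058]
```

The board's width measures 110 mm at a height of 60 mm, so it is seated at the right level both front and rear.

```bash
python3 -c "
from station import arm
print(arm.hand_in())"
```

```text
the job is handed in; nothing more can be done
None
```

The board dropped into the notches at the loupe end and sits level and flush with the side fences. The vial is still standing on it, the loupe and stamp were not touched, and the job was handed in at about 14.5 s.

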